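Move the seasonings to the new rack in the same order

ROBOT

A 7-joint arm with a two-finger parallel gripper is mounted at the origin on a cart in front of the work surface, level with it; the furniture and walls round the work are solid. World frame = base frame: x ahead of the robot, y to its left, z up, the work surface at z = 0. Lengths are in m, angles in rad, forces in N, time in s.
With the tool pointing down it reaches from about 0.4 to 0.9 m from the base axis. Payload 5.5 kg.
Tool frame: the origin (TCP) lies at the very end of the fingers, on their centre line; the grasp point (between the pads) lies ctrl.grip_depth behind it (ctrl.grip_depth is the distance from the TCP to the grasp point, in m); z points along the fingers, y is the line along which they close (so a half turn about z gives the same grasp; the last joint's range is limited). The gripper opens to 85 mm and grips with 20 to 120 N. Pads are 22 mm wide; open, the fingers measure 114 mm over their backs; the gripper's body (76 mm by 85 mm) begins 54 mm behind the grasp point. The pads swing forward as they close: fully open they stand 13 mm farther back than shut.
Start: joints at [1.426, 0.501, -0.427, 1.55, 0.221, 1.138, -0.21], TCP at [0.258, -0.597, 0.231] pointing down, gripper open.
Joint ranges: [-2.88, 2.88], [-0.31, 2.03], [-1.54, 1.56], [0.2, 2.42], [-1.41, 4.55], [0.19, 2.02], [-2.57, 2.57]. Speed limits (rad/s): [2.57, 2.57, 3.14, 3.14, 3.14, 3.14, 3.14].

INTERFACE

Orientations are given as a unit quaternion [x, y, z, w].
In Python, from bench import ctrl gives the robot as it stands.
- The arm moves only by the shell command python3 -m pendant 'ROWS' [FORCE]. ROWS is JSON, a list of rows, each a list of 5 numbers: the gripper's target within -1 to 1 (shut at 1, half-way at 0, fully open at -1), then the shift along the tool's x, y, z as a fraction of full scale, then the turn about the tool's z as a fraction of full scale. A call has 1 to 10 rows; each row shifts and turns the commanded pose from where the row before left it, along the tool's axes as they then stand; what a row does not reach is not made up. Full scale, the value 1, is 0.02 m for a shift and 4 degrees for a turn. A row lasts 1/8 s, in which the tool goes at most 62.5 mm and 10.7 degrees, less where a joint would pass 70% of its speed; a pose out of reach is approached as far as the arm can. A call with a number of a shift or a turn outside -1 to 1 is refused whole. A call with a gripper value outside its range is refused whole. The fingers move at their own pace and stop on an object; FORCE is the grip in N (left out, the last holds). Time passes only in rows, so rows that do not move let the fingers close. It gives the time, the measured TCP pose, the force, the opening and the grip force at its end, in the units of the state.
- ctrl.state(): the state, without advancing time (a new reading comes with each control period).
- ctrl.get_image(name): name is "scene" or "side" or "wrist"; returns a dict with "image" (384x512x3 uint8, red, green, blue), "depth" (384x512 float32, m along the optical axis (not along the pixel's ray), 0 where there is no reading), "fx", "fy", "cx", "cy" (pixels), "k1" (the pictures are not rectified: a ray, as slopes to the right and down, at radius r is drawn at 1 + k1 r^2 times it, then the intrinsics apply), "R" (3x3) and "t" (3): a world point X has camera coordinates R X + t. Camera axes: x right, y down, z forward; pixel columns grow to the right and rows downward; lengths in m; the calibration is good to about 2 mm. A picture is of the moment at which its call begins.
- ctrl.finish_job(): hands the job in; it is judged then, once.
Trained networks look in the newest picture that a camera, given by its name, has taken for a name from the list of things; names that differ only in an ending like _2 or _b are one class to them, and where a whole thing is asked for, a point or a joint stands for the part that bears it (a point fixed in the world has none). Each returns a list of dicts, best first, with "confidence" (0 to 1); they miss things now and then, are a little off and sometimes report something else, mostly with a low value. They report only what shows in the picture. A call takes as long as a camera call. They do not tell look-alikes from the thing itself.
- ctrl.recognise(label, camera): "rect" ([left, top, right, bottom] in pixels, round what is visible of it).
- ctrl.spot_point(label, camera): "at" ([column, row] in pixels: a listed point, or the origin of a listed thing).
The state is a dict: "t": time; "qpos": joint angles; "qd": joint speeds; "joint_efforts": joint torques, N m; "tcp_pos": TCP position; "eef_rot": TCP orientation; "contact_force": force on the tool from outside, world axes, zero at the start; "moment": the same for the moment, N m; "width": finger opening in m; "grip_force": force on a finger pad.
Only numpy, scipy, OpenCV 4.12 (cv2) and the standard library are available. Lean on these libraries where they do the work, as an engineer would, in place of code of your own. Each camera call takes 0.05 s, during which the arm holds its last target. There are 200 camera calls.

TASK

We are swapping the old wire seasoning rack for the new wooden one. Move the salt shaker, spice jar, dropper bottle and squat pot across one by one, each standing upright in its own compartment, in the same left-to-right order in which they stand in the old rack now (leftmost to leftmost, as seen from the robot), because the cook reaches for them without looking. Do not tip any of them over on the way.

Things in the scene. Friction and masses are not known exactly. Their poses are not given: they have to be found in the camera images.
- salt: Glass salt shaker with a grey metal cap, 90 mm tall, loose, 0.10 kg. Glass body 44 mm in diameter at its widest (25 to 34 mm up), tapering to about 37 mm at 52 mm and 34 mm at 66 mm; cap 34 mm in diameter above that. It stands up to 2 degrees out of plumb. Origin: centre of its underside; z up.
- jar: Straight glass spice jar with a label and a wide dark screw cap, 105 mm tall, loose, 0.11 kg. Body 44 mm, cap 45 mm in diameter (cap from 84 mm up). The tallest of the four: take it high, 70 to 90 mm up, so that the gripper's palm clears the cap. Origin: centre of its underside; z up.
- dropper: Small brown dropper bottle (vanilla essence) with a label and a black rubber bulb, 102 mm tall, loose, 0.07 kg; the slimmest of the four. Body 33 mm in diameter, straight up to about 55 mm and rounding off to 70 mm; neck 24 mm from 62 to 77 mm, then the soft-looking bulb 12 mm thick. Origin: centre of its underside; z up.
- squat: Squat white stoneware pot with a flat dark wooden lid that is fixed on, 70 mm tall, loose, 0.16 kg; the shortest and widest of the four. Straight sides 48 mm in diameter up to 53 mm, a narrow groove at 55 mm, lid 48 mm in diameter from 55 to 66 mm. Origin: centre of its underside; z up.
- old_rack: Old rack, fixed: low steel wire frame 304 mm long (y), 77 mm deep (x); top wire 28 mm high, end loops 43 mm. It holds four black cups in a row, centres at y = +108, +36, -36, -108 mm (left to right, x = 0); cup floors, where the things stand at the start, 12 mm and rims 29 mm above the worktop. Origin: centre of its underside; x away from the robot, y to the left, within 12 degrees of yaw.
- new_rack: New rack, fixed, empty: wooden tray 302 mm long (y), 92 mm deep (x), four square compartments, 66 x 66 mm inside, centres at y = +108, +36, -36, -108 mm (left to right, x = 0). Floor 16 mm above the worktop, dividers 32, front and back rails 34, end boards 44 mm high. Origin and axes as for the old rack, own yaw within 12 degrees. Which rack is left and which right of the robot varies.
- cup_salt: Fixed black plastic cup of the old rack in which the salt shaker stands at the start (all four cups are alike: 67 mm across at the rim, 62 mm inside, 21 mm high, base 4 mm). It stays in the old rack, so it marks where the salt shaker stood. Origin: centre of its underside, 8 mm above the worktop; z up.
- cup_jar: Fixed black plastic cup of the old rack in which the spice jar stands at the start (all four cups are alike: 67 mm across at the rim, 62 mm inside, 21 mm high, base 4 mm). It stays in the old rack, so it marks where the spice jar stood. Origin: centre of its underside, 8 mm above the worktop; z up.
- cup_dropper: Fixed black plastic cup of the old rack in which the dropper bottle stands at the start (all four cups are alike: 67 mm across at the rim, 62 mm inside, 21 mm high, base 4 mm). It stays in the old rack, so it marks where the dropper bottle stood. Origin: centre of its underside, 8 mm above the worktop; z up.
- cup_squat: Fixed black plastic cup of the old rack in which the squat pot stands at the start (all four cups are alike: 67 mm across at the rim, 62 mm inside, 21 mm high, base 4 mm). It stays in the old rack, so it marks where the squat pot stood. Origin: centre of its underside, 8 mm above the worktop; z up.
Things that resemble listed ones, but are neither listed nor needed, are in the scene too. What is shaped like the salt but orange is not meant.

How it is judged:
By the outcome, as a careful person would: the job done as asked, in the order asked, and still so for the second after the job is handed in, with the robot touching nothing.
It also fails if it takes over 104 s, if anything falls off the work surface, if the arm or the gripper's body presses on something with over 40 N, if the wrist force passes 120 N, or if a joint passes its speed limit or range.

## Working session

There is one attempt and no reset: what is moved stays moved. The work goes in short steps, Python scripts to look and compute and a shell command to move; the robot and the scene stay as the last step left them, time stands still between calls to the robot, and variables do not carry over. Pictures are saved under pics/ and viewed, at most 14 in all, crops included, and the job is handed in when it is done.

```bash
mkdir -p pics; ls; cat > h.py <<'E'
import numpy as np, cv2
from bench import ctrl
from scipy.spatial.transform import Rotation as Ro
def cloud(c):
    h,w=c["depth"].shape
    u,v=np.meshgrid(np.arange(w),np.arange(h))
    K=np.array([[c["fx"],0,c["cx"]],[0,c["fy"],c["cy"]],[0,0,1.]])
    p=cv2.undistortPoints(np.stack([u,v],-1).reshape(-1,1,2).astype(float),K,np.array([c["k1"],0,0,0,0.])).reshape(h,w,2)
    d=c["depth"]
    P=np.dstack([p[...,0]*d,p[...,1]*d,d])
    X=(P-np.array(c["t"]))@np.array(c["R"])
    X[d==0]=np.nan
    return X
def save(c,n): cv2.imwrite("pics/"+n+".png",cv2.cvtColor(c["image"],cv2.COLOR_RGB2BGR))
E
python3 - <<'E'
from h import *
s=ctrl.state();print(s,ctrl.grip_depth, Ro.from_quat(s["eef_rot"]).as_matrix().round(3))
ims=[]
for n in["scene","side"]:
    c=ctrl.get_image(n);save(c,n+"0");X=cloud(c)
    np.save(n+"X.npy",X);np.save(n+"I.npy",c["image"])
    for l in["salt","jar","dropper","squat","new_rack","old_rack"]:
        for r in ctrl.recognise(l,n)[:3]:
            q=[int(i) for i in r["rect"]];m=X[q[1]:q[3]+1,q[0]:q[2]+1].reshape(-1,3)
            print(n,l,round(r["confidence"],2),q,np.nanmedian(m,0).round(3))
E
```

```text
pics
{'t': 0.0, 'qpos': array([ 1.42627967,  0.50185784, -0.42679788,  1.55143698,  0.22078742,
        1.13828967, -0.21032186]), 'qd': array([ 7.28182863e-04, -1.87161030e-03, -3.09885117e-03,  6.00602940e-05,
        5.36246097e-04,  5.70743572e-04, -1.51027973e-04]), 'joint_efforts': array([-1.26432715e-04, -5.69515157e+01, -5.81657365e+00, -2.80932909e+01,
        1.06008907e-02,  1.18820209e-02, -4.90203462e-06]), 'tcp_pos': array([ 0.25743017, -0.59610364,  0.23025908]), 'eef_rot': array([ 9.79289158e-01,  2.02464334e-01, -1.53551544e-04, -9.56510107e-04]), 'contact_force': array([-0.11567192, -0.457858  , -0.32005023]), 'moment': array([ 0.00194889, -0.01888776, -0.05781982]), 'grip_force': 0.0, 'width': 0.08513083440469218} 0.0187 [[ 0.918  0.397 -0.001]
 [ 0.397 -0.918  0.002]
 [ 0.    -0.002 -1.   ]]
scene salt 0.64 [223, 216, 251, 254] [ 0.439 -0.126  0.037]
scene salt 0.62 [275, 182, 294, 218] [ 0.578 -0.092  0.041]
scene jar 0.82 [251, 226, 279, 276] [ 0.454 -0.201  0.073]
scene dropper 0.76 [282, 263, 301, 299] [ 0.468 -0.268  0.053]
scene squat 0.6 [306, 292, 338, 330] [ 0.476 -0.341  0.063]
scene new_rack 0.75 [157, 127, 246, 226] [0.473 0.116 0.002]
scene old_rack 0.56 [214, 235, 335, 340] [ 0.445 -0.237  0.001]
side salt 0.8 [225, 191, 238, 222] [ 0.437 -0.139  0.083]
side salt 0.6 [276, 185, 291, 212] [ 0.582 -0.097  0.045]
side salt 0.16 [229, 198, 251, 240] [ 0.453 -0.212  0.077]
side jar 0.61 [229, 196, 250, 241] [ 0.452 -0.212  0.077]
side dropper 0.59 [244, 217, 255, 257] [ 0.469 -0.274  0.074]
side squat 0.55 [249, 244, 266, 280] [ 0.48  -0.352  0.059]
side new_rack 0.94 [219, 145, 257, 203] [0.473 0.102 0.018]
side new_rack 0.59 [245, 257, 275, 283] [ 0.484 -0.354  0.029]
side old_rack 0.83 [216, 205, 280, 292] [ 0.464 -0.264  0.003]
```

```bash
python3 - <<'E'
from h import *
a=cv2.imread("pics/scene0.png")[110:350,130:370];b=cv2.imread("pics/side0.png")[130:310,180:320]
a=cv2.resize(a,(480,480),interpolation=cv2.INTER_CUBIC);b=cv2.resize(b,(320,411),interpolation=cv2.INTER_CUBIC)
o=np.zeros((480,800,3),np.uint8);o[:,:480]=a;o[:411,480:]=b;cv2.imwrite("pics/a.png",o)
# top-down map from both clouds: fit
R=[]
for n in["scene","side"]:
    X=np.load(n+"X.npy").reshape(-1,3);I=np.load(n+"I.npy").reshape(-1,3)
    ok=~np.isnan(X[:,0]);X=X[ok];I=I[ok]
    # new rack: points z 0.01..0.05
    m=(X[:,2]>.012)&(X[:,2]<.055)&(X[:,0]>.38)&(X[:,0]<.6)&(X[:,1]>-.08)&(X[:,1]<.35)
    P=X[m];print(n,"new",len(P),cv2.minAreaRect(P[:,:2].astype(np.float32)*1000), np.percentile(P,[1,50,99],0).round(3).tolist())
    for nm,x,y in[("salt",.439,-.13),("jar",.454,-.205),("dropper",.468,-.272),("squat",.48,-.345)]:
        m=(abs(X[:,0]-x)<.04)&(abs(X[:,1]-y)<.033)&(X[:,2]>.045)&(X[:,2]<.13)
        P=X[m]
        top=P[P[:,2]>np.percentile(P[:,2],97)-.006]
        print(nm,len(P),"z97",np.percentile(P[:,2],[97,99.5]).round(3),"range",P.min(0).round(3),P.max(0).round(3),"top",top.mean(0).round(3), np.median(I[m],0))
E
```

```text
scene new 3659 ((494.3370056152344, 90.34788513183594), (147.5606689453125, 340.42864990234375), 0.07195714116096497) [[0.425, -0.07, 0.013], [0.471, 0.091, 0.022], [0.515, 0.256, 0.045]]
salt 504 z97 [0.101 0.102] range [ 0.418 -0.141  0.045] [ 0.458 -0.107  0.103] top [ 0.437 -0.123  0.099] [150. 147. 146.]
jar 940 z97 [0.118 0.119] range [ 0.433 -0.217  0.045] [ 0.48  -0.172  0.12 ] top [ 0.456 -0.194  0.117] [74. 92. 74.]
dropper 423 z97 [0.11  0.113] range [ 0.455 -0.28   0.045] [ 0.488 -0.249  0.114] top [ 0.472 -0.265  0.109] [90. 71. 64.]
squat 777 z97 [0.083 0.084] range [ 0.458 -0.355  0.045] [ 0.504 -0.312  0.084] top [ 0.48  -0.333  0.081] [97. 71. 58.]
side new 1552 ((470.1831970214844, 106.0460205078125), (312.2819519042969, 89.51372528076172), 88.4255142211914) [[0.426, -0.045, 0.013], [0.474, 0.107, 0.024], [0.514, 0.256, 0.045]]
salt 204 z97 [0.101 0.103] range [ 0.421 -0.144  0.046] [ 0.456 -0.113  0.103] top [ 0.44  -0.127  0.098] [142.  139.  136.5]
jar 550 z97 [0.119 0.12 ] range [ 0.435 -0.223  0.045] [ 0.48  -0.172  0.12 ] top [ 0.458 -0.198  0.117] [59. 83. 60.]
dropper 271 z97 [0.111 0.113] range [ 0.457 -0.283  0.045] [ 0.489 -0.257  0.113] top [ 0.473 -0.268  0.11 ] [70. 47. 38.]
squat 458 z97 [0.083 0.085] range [ 0.458 -0.361  0.046] [ 0.505 -0.312  0.085] top [ 0.482 -0.337  0.081] [86. 58. 43.]
```

View pics/a.png

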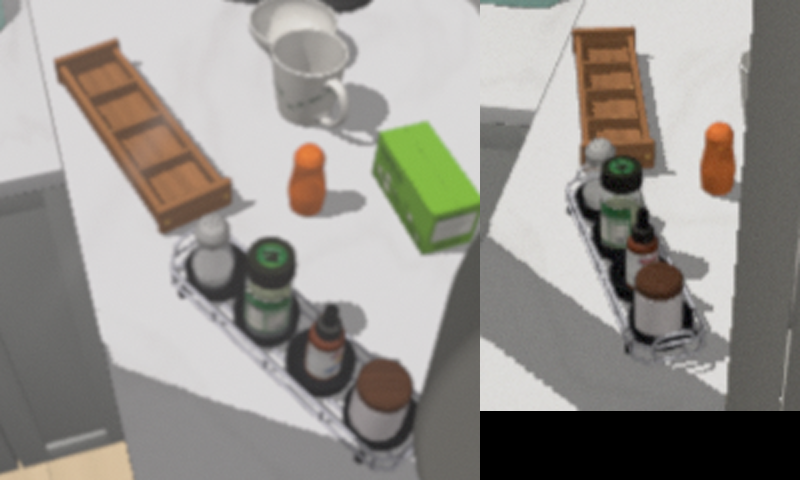

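The picture shows the new rack on the left and the old one on the right. In the old rack, left to right, stand salt (215,245), jar (268,290), dropper (325,350) and squat (380,405). The orange shaker at (308,180) is the decoy. I'll turn the tool so its x points to world +y and its y to world +x, and fit the new rack at the same time.

```bash
python3 - <<'E'
from h import *
for n in["scene","side"]:
    X=np.load(n+"X.npy").reshape(-1,3);I=np.load(n+"I.npy").reshape(-1,3).astype(int)
    m=(X[:,2]>.013)&(X[:,2]<.055)&(X[:,0]>.38)&(X[:,0]<.6)&(X[:,1]>-.08)&(X[:,1]<.35)&(I[:,0]-I[:,2]>35)
    P=X[m];Q=P[:,:2];lo=P[P[:,2]>.028][:,:2]
    (c,s,a)=cv2.minAreaRect(lo.astype(np.float32)*1000)
    print(n,c,s,a)
    # yaw by minimizing x spread percentiles
    best=min(((np.ptp(np.percentile(lo@[np.cos(t),np.sin(t)],[1,99])),np.degrees(t)) for t in np.radians(np.arange(-13,13,.5))))
    t=np.radians(best[1]);e=lo@[np.cos(t),np.sin(t)];f=lo@[-np.sin(t),np.cos(t)]
    pe,pf=np.percentile(e,[1,99]),np.percentile(f,[1,99])
    ce,cf=pe.mean(),pf.mean();C=np.array([ce*np.cos(t)-cf*np.sin(t),ce*np.sin(t)+cf*np.cos(t)])
    print(best,np.ptp(pf),C,[(C+k*np.array([-np.sin(t),np.cos(t)])).round(3).tolist() for k in(.108,.036,-.036,-.108)])
E
python3 -m pendant '[[-1,0,0,0,-1],[-1,0,0,0,-1],[-1,0,0,0,-1],[-1,0,0,0,-1],[-1,0,0,0,-1],[-1,0,0,0,-1],[-1,0,0,0,-1],[-1,0,0,0,-1],[-1,0,0,0,-1],[-1,0,0,0,-1]]' 40
python3 -m pendant '[[-1,0,0,0,-1],[-1,0,0,0,-1],[-1,0,0,0,-1],[-1,0,0,0,-1],[-1,0,0,0,-1],[-1,0,0,0,-1],[-1,0,0,0,-0.65]]'
python3 -c "
from h import *
s=ctrl.state();print(s['t'],s['tcp_pos'],Ro.from_quat(s['eef_rot']).as_matrix().round(3))"
```

```text
scene (471.7237548828125, 84.87940216064453) (139.1742706298828, 355.2763671875) 9.371759414672852
(np.float64(0.13153346850714753), np.float64(8.5)) 0.34463340842136836 [0.47268608 0.08542879] [[0.457, 0.192], [0.467, 0.121], [0.478, 0.05], [0.489, -0.021]]
side (470.47576904296875, 106.04866027832031) (312.3315734863281, 88.1024398803711) 88.50902557373047
(np.float64(0.0835708691329578), np.float64(-1.0)) 0.30184624250226855 [0.47108602 0.10621952] [[0.473, 0.214], [0.472, 0.142], [0.47, 0.07], [0.469, -0.002]]
t: 1.95
tcp_pos: [0.2578, -0.5967, 0.2313]
eef_rot: [0.85, 0.526, -0.0, 0.0]
contact_force: [0.4, -0.4, -0.6]
width: 0.0851
grip_force: 0.0
t: 2.82
tcp_pos: [0.2577, -0.5968, 0.2313]
eef_rot: [0.707, 0.707, -0.0, 0.0]
contact_force: [0.4, 0.3, -0.4]
width: 0.0853
grip_force: 0.0
2.825 [ 0.25772164 -0.59675773  0.23131371] [[-0.001  1.     0.   ]
 [ 1.     0.001 -0.   ]
 [-0.     0.    -1.   ]]
```

```bash

python3 -m pendant '[[-1,1,0.4,0,0],[-1,1,0.4,0,0],[-1,1,0.4,0,0],[-1,1,0.4,0,0],[-1,1,0.4,0,0],[-1,1,0.4,0,0],[-1,1,0.4,0,0],[-1,1,0.4,0,0],[-1,1,0.4,0,0],[-1,1,0.4,0,0]]' >/dev/null
python3 -m pendant '[[-1,1,0.4,0,0],[-1,1,0.4,0,0],[-1,1,0.4,0,0],[-1,1,0.4,0,0],[-1,1,0.4,0,0],[-1,1,0.4,0,0],[-1,1,0.4,0,0],[-1,1,0.4,0,0],[-1,1,0.4,0,0],[-1,1,0.4,0,0]]'  >/dev/null
python3 -m pendant '[[-1,1,0.4,0,0],[-1,1,0.4,0,0],[-1,0.8,0.25,0,0],[-1,0.8,0,0,0],[-1,0,0,0,0]]'
python3 - <<'E'
from h import *
c=ctrl.get_image("wrist");save(c,"w1");X=cloud(c)
print((-np.array(c["R"]).T@np.array(c["t"])).round(3),np.array(c["R"]).round(2).tolist())
for l in["salt","jar","dropper","squat","new_rack","old_rack"]:
    for r in ctrl.recognise(l,"wrist")[:2]:
        q=[int(i) for i in r["rect"]];m=X[q[1]:q[3]+1,q[0]:q[2]+1].reshape(-1,3)
        t=m[m[:,2]>np.nanpercentile(m[:,2],98)-.006];print(l,round(r["confidence"],2),q,t.mean(0).round(4),((t.min(0)+t.max(0))/2).round(4),np.ptp(t,axis=0).round(3))
E
```

```text
t: 5.95
tcp_pos: [0.4389, -0.1232, 0.2314]
eef_rot: [0.706, 0.708, -0.0, 0.0]
contact_force: [0.5, -0.3, -0.3]
width: 0.0857
grip_force: 0.0
[ 0.439 -0.048  0.373] [[1.0, 0.0, 0.0], [0.0, -0.96, 0.29], [0.0, -0.29, -0.96]]
salt 0.69 [240, 138, 281, 190] [ 0.4414 -0.1201  0.098 ] [ 0.4415 -0.1209  0.0979] [0.028 0.028 0.007]
salt 0.55 [363, 104, 432, 148] [ 0.5831 -0.0805  0.086 ] [ 0.5844 -0.0806  0.0857] [0.029 0.029 0.007]
jar 0.93 [257, 197, 306, 277] [ 0.4589 -0.1915  0.1157] [ 0.4593 -0.1927  0.1146] [0.043 0.044 0.007]
dropper 0.67 [273, 266, 305, 317] [ 0.4641 -0.2141  0.1155] [ 0.4651 -0.2343  0.114 ] [0.024 0.061 0.007]
squat 0.58 [272, 296, 314, 341] [ 0.4492 -0.1127  0.3039] [ 0.4486 -0.1124  0.3043] [0.012 0.003 0.003]
new_rack 0.98 [243, 0, 337, 83] [ 0.4685 -0.0351  0.042 ] [ 0.4687 -0.035   0.0413] [0.091 0.011 0.008]
new_rack 0.25 [256, 196, 304, 276] [ 0.4588 -0.1915  0.1157] [ 0.4589 -0.1927  0.1146] [0.044 0.044 0.007]
old_rack 0.88 [225, 116, 323, 335] [ 0.459  -0.1925  0.1156] [ 0.4589 -0.2177  0.1142] [0.044 0.094 0.008]
```

View pics/w1.png

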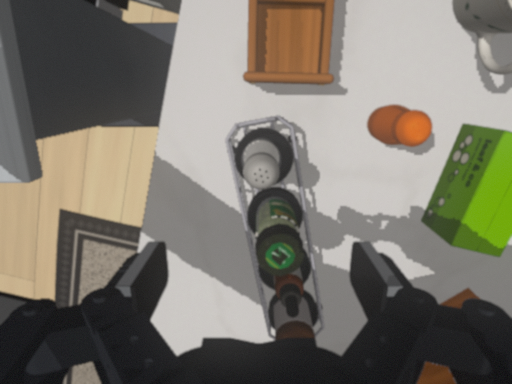

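The wrist view shows the salt cap at (262,170), almost directly under the TCP, and the new rack's right end board at (290,77). Next: lower and grip the cap.

```bash

python3 -m pendant '[[-1,0,0.1,1,0],[-1,0,0,1,0],[-1,0,0,1,0],[-1,0,0,1,0],[-1,0,0,1,0],[-1,0,0,1,0],[-1,0,0,1,0],[-1,0,0,0.8,0],[-1,0,0,0.45,0],[-1,0,0,0,0]]' 30
python3 -m pendant '[[0.3,0,0,0,0],[1,0,0,0,0],[1,0,0,0,0],[1,0,0,0,0],[1,0,0,0,0],[1,0,0,0,0],[1,0,0,0,0],[1,0,0,0,0]]' 30
```

```text
t: 7.55
tcp_pos: [0.4409, -0.1247, 0.0659]
eef_rot: [0.707, 0.707, -0.0, -0.0]
contact_force: [0.2, -0.5, 0.1]
width: 0.0852
grip_force: 0.0
t: 8.55
tcp_pos: [0.4415, -0.125, 0.0669]
eef_rot: [0.707, 0.707, -0.0, 0.001]
contact_force: [-1.2, -0.0, 6.5]
width: 0.0327
grip_force: 30.1
```

```bash

python3 -m pendant '[[1,0,0,-0.4,0],[1,0,0,-0.8,0],[1,0,0,-1,0],[1,0,0,-1,0],[1,0,0,-0.8,0],[1,0.4,0,0,0],[1,0.8,0.1,0,0],[1,1,0.1,0,0],[1,1,0.1,0,0],[1,1,0.1,0,0]]'
python3 -m pendant '[[1,1,0.1,0,0],[1,1,0.1,0,0],[1,1,0.1,0,0],[1,1,0.1,0,0],[1,1,0.1,0,0],[1,1,0.1,0,0],[1,1,0.1,0,0],[1,1,0.1,0,0],[1,0.8,0.1,0,0],[1,0.3,0,0,0]]'
python3 - <<'E'
from h import *
for n in["scene","wrist","side"]:
    c=ctrl.get_image(n);save(c,n+"2");X=cloud(c)
    if n!="wrist":
        I=c["image"].astype(int)
        m=(X[...,2]>.028)&(X[...,2]<.05)&(abs(X[...,0]-.47)<.08)&(X[...,1]>-.07)&(X[...,1]<.3)&(I[...,0]-I[...,2]>35)
        P=X[m];P=P[P[:,2]>.037];print(n,len(P))
        for lo,hi in((-.07,0),(.2,.3)):
            q=P[(P[:,1]>lo)&(P[:,1]<hi)]
            if len(q): print(np.percentile(q,[3,50,97],0).round(3).tolist())
a=cv2.imread("pics/scene2.png")[60:300,110:370];b=cv2.imread("pics/wrist2.png")
o=np.hstack([cv2.resize(a,(416,384)),cv2.resize(b,(384,384))]);cv2.imwrite("pics/b.png",o)
E
```

```text
t: 9.8
tcp_pos: [0.4484, -0.0386, 0.1456]
eef_rot: [0.707, 0.707, -0.0, -0.001]
contact_force: [0.4, -0.8, -0.9]
width: 0.0328
grip_force: 30.5
t: 11.05
tcp_pos: [0.4661, 0.1434, 0.1457]
eef_rot: [0.706, 0.708, -0.0, -0.001]
contact_force: [-0.4, 0.8, -1.0]
width: 0.0327
grip_force: 30.5
scene 254
[[0.424, -0.04, 0.038], [0.463, -0.037, 0.043], [0.507, -0.031, 0.046]]
[[0.431, 0.248, 0.037], [0.452, 0.254, 0.042], [0.477, 0.259, 0.045]]
side 165
[[0.427, -0.046, 0.037], [0.467, -0.04, 0.042], [0.509, -0.034, 0.046]]
[[0.433, 0.243, 0.037], [0.498, 0.251, 0.041], [0.517, 0.259, 0.045]]
```

View pics/b.png

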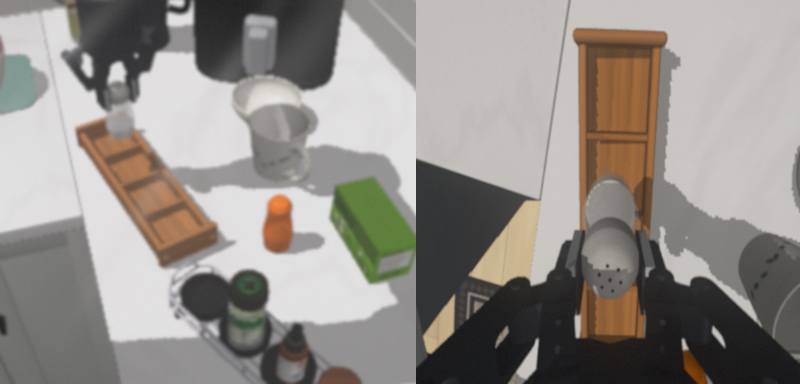

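The salt hangs upright in the fingers at (610,250) in the wrist half of the picture. The new rack is empty and its four compartments are clear.

```bash

python3 -m pendant '[[1,1,0.2,0,0],[1,1,0.2,0,0],[1,1,0,0,0],[1,0.55,0,0,0],[1,0,0,0,0],[1,0,0,1,0],[1,0,0,1,0],[1,0,0,0.8,0],[1,0,0,0.5,0],[1,0,0,0,0]]'
```

```text
t: 12.45
tcp_pos: [0.4746, 0.212, 0.0793]
eef_rot: [0.707, 0.707, -0.001, -0.001]
contact_force: [-0.3, 0.4, -1.5]
width: 0.0326
grip_force: 30.5
```

```bash

python3 -m pendant '[[1,0,0,0.2,0],[1,0,0,0.15,0],[1,0,0,0,0]]'
```

```text
t: 12.82
tcp_pos: [0.4754, 0.2122, 0.0734]
eef_rot: [0.707, 0.707, 0.0, 0.0]
contact_force: [0.1, -0.1, -0.8]
width: 0.0321
grip_force: 30.5
```

```bash

python3 -m pendant '[[1,0,0,0.12,0],[1,0,0,0.05,0],[1,0,0,0,0]]'
python3 -m pendant '[[0.15,0,0,0,0],[0.1,0,0,0,0],[-0.3,0,0,0,0],[-0.8,0,0,0,0],[-0.8,0,0,-0.5,0],[-0.8,0,0,-1,0],[-0.8,0,0,-1,0],[-1,0,0,-1,0],[-1,0,0,-1,0],[-1,0,0,-1,0]]'
```

```text
t: 13.2
tcp_pos: [0.4757, 0.2124, 0.0709]
eef_rot: [0.707, 0.707, 0.0, 0.001]
contact_force: [-1.7, -1.8, 8.3]
width: 0.0327
grip_force: 31.6
t: 14.45
tcp_pos: [0.4754, 0.2121, 0.1815]
eef_rot: [0.707, 0.707, 0.0, 0.0]
contact_force: [0.7, 0.7, -0.4]
width: 0.0853
grip_force: 0.0
```

```bash

python3 -m pendant '[[-1,-0.5,0,0,0],[-1,-1,-0.1,0,0],[-1,-1,-0.1,0,0],[-1,-1,-0.1,0,0],[-1,-1,-0.1,0,0],[-1,-1,-0.1,0,0],[-1,-1,-0.1,0,0],[-1,-1,-0.1,0,0],[-1,-1,-0.1,0,0],[-1,-1,-0.1,0,0]]' >/dev/null
python3 -m pendant '[[-1,-1,0,0,0],[-1,-1,0,0,0],[-1,-1,0,0,0],[-1,-1,0,0,0],[-1,-1,0,0,0],[-1,-1,0,0,0],[-1,-1,0,0,0],[-1,-1,0,0,0],[-1,-0.8,0,0,0],[-1,-0.2,0,0,0]]'
cat > look.py <<'E'
from h import *
import sys
pre=sys.argv[1]
s=ctrl.state();print(s["t"],s["tcp_pos"].round(4))
c=ctrl.get_image("wrist");save(c,"w"+pre);X=cloud(c)
for l in sys.argv[2:]:
    for r in ctrl.recognise(l,"wrist")[:2]:
        q=[int(i) for i in r["rect"]];m=X[q[1]:q[3]+1,q[0]:q[2]+1].reshape(-1,3)
        m=m[m[:,2]<.125];t=m[m[:,2]>np.nanpercentile(m[:,2],97)-.006];print(l,round(r["confidence"],2),q,t.mean(0).round(4),((t.min(0)+t.max(0))/2).round(4),np.ptp(t,axis=0).round(3))
c2=ctrl.get_image("scene");save(c2,"s"+pre)
a=cv2.imread(f"pics/s{pre}.png")[60:350,110:370];b=cv2.imread(f"pics/w{pre}.png")
cv2.imwrite(f"pics/m{pre}.png",np.hstack([cv2.resize(a,(344,384)),cv2.resize(b,(450,384))]))
E
python3 look.py 3 jar dropper
```

```text
t: 16.95
tcp_pos: [0.4565, -0.1591, 0.1795]
eef_rot: [0.708, 0.706, -0.0, -0.0]
contact_force: [0.3, 1.2, -0.9]
width: 0.0851
grip_force: 0.0
16.95 [ 0.4565 -0.1591  0.1795]
jar 0.55 [235, 177, 292, 273] [ 0.4592 -0.1915  0.1157] [ 0.4599 -0.1928  0.1144] [0.041 0.045 0.007]
dropper 0.81 [258, 258, 294, 326] [ 0.4659 -0.2117  0.1157] [ 0.4673 -0.2335  0.1141] [0.022 0.065 0.007]
```

View pics/m3.png

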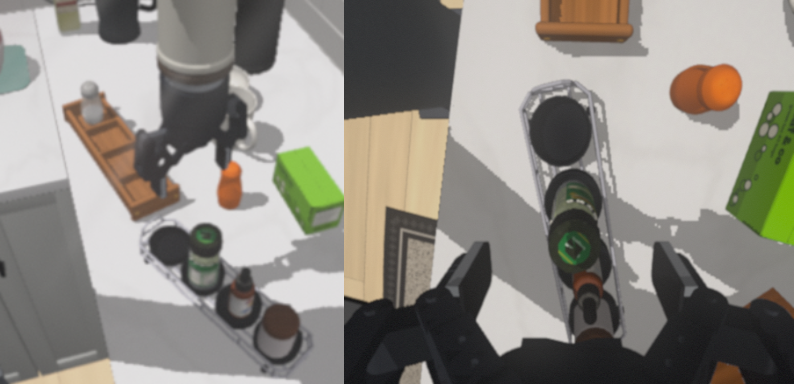

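The salt stands upright in the leftmost compartment at (90,100). The jar cap is at (575,245) in the wrist half.

```bash

python3 -m pendant '[[-1,-1,0.1,0,0],[-1,-0.75,0,0,0],[-1,0,0,0,0],[-1,0,0,1,0],[-1,0,0,1,0],[-1,0,0,1,0],[-1,0,0,1,0],[-1,0,0,0.8,0],[-1,0,0,0.45,0],[-1,0,0,0,0]]'
python3 -m pendant '[[0.1,0,0,0,0],[1,0,0,0,0],[1,0,0,0,0],[1,0,0,0,0],[1,0,0,0,0],[1,0,0,0,0],[1,0,0,0,0]]' 30
python3 -m pendant '[[1,0,0,-0.4,0],[1,0,0,-0.8,0],[1,0,0,-1,0],[1,0,0,-1,0],[1,0,0,-0.8,0],[1,0,0,0,0]]'
```

```text
t: 18.4
tcp_pos: [0.4588, -0.1925, 0.0743]
eef_rot: [0.707, 0.707, -0.0, -0.0]
contact_force: [0.5, -0.0, 0.4]
width: 0.0855
grip_force: 0.0
t: 19.27
tcp_pos: [0.4595, -0.1931, 0.0756]
eef_rot: [0.707, 0.707, -0.0, 0.001]
contact_force: [-1.4, -0.2, 6.4]
width: 0.0442
grip_force: 30.3
t: 20.02
tcp_pos: [0.4601, -0.1934, 0.1566]
eef_rot: [0.707, 0.707, 0.0, 0.002]
contact_force: [0.3, -0.5, -2.2]
width: 0.0445
grip_force: 30.9
```

```bash

python3 -m pendant '[[1,0.5,0,0,0],[1,0.9,0.1,0,0],[1,1,0.1,0,0],[1,1,0.1,0,0],[1,1,0.1,0,0],[1,1,0.1,0,0],[1,1,0.1,0,0],[1,1,0,0,0],[1,1,0,0,0],[1,1,0,0,0]]' >/dev/null
python3 -m pendant '[[1,1,0,0,0],[1,1,0,0,0],[1,1,0,0,0],[1,1,0,0,0],[1,1,0,0,0],[1,1,0,0,0],[1,0.8,0,0,0],[1,0.5,0,0,0],[1,0.1,0,0,0],[1,0,0,0,0]]'
python3 -m pendant '[[1,0,0,1,0],[1,0,0,1,0],[1,0,0,0.8,0],[1,0,0,0.5,0],[1,0,0,0,0]]'
```

```text
t: 22.52
tcp_pos: [0.4712, 0.1428, 0.1548]
eef_rot: [0.707, 0.707, -0.0, 0.0]
contact_force: [-0.8, -0.5, -1.9]
width: 0.0443
grip_force: 30.9
t: 23.15
tcp_pos: [0.4705, 0.1432, 0.0879]
eef_rot: [0.707, 0.707, -0.001, -0.001]
contact_force: [0.3, 0.0, -0.7]
width: 0.044
grip_force: 30.9
```

```bash

python3 -m pendant '[[1,0,0,0.2,0],[1,0,0,0.12,0],[1,0,0,0.08,0],[1,0,0,0,0]]'
```

```text
t: 23.65
tcp_pos: [0.4713, 0.1432, 0.081]
eef_rot: [0.707, 0.707, 0.0, 0.0]
contact_force: [0.7, -0.2, -1.6]
width: 0.0439
grip_force: 30.9
```

```bash

python3 -m pendant '[[1,0,0,0.08,0],[1,0,0,0,0]]'
python3 -m pendant '[[-0.1,0,0,0,0],[-0.2,0,0,0,0],[-0.5,0,0,0,0],[-0.8,0,0,0,0],[-0.8,0,0,-0.5,0],[-0.8,0,0,-1,0],[-0.8,0,0,-1,0],[-1,0,0,-1,0],[-1,0,0,-1,0],[-1,0,0,-1,0]]'
python3 -m pendant '[[-1,-0.5,0,0,0],[-1,-1,0,0,0],[-1,-1,0,0,0],[-1,-1,0,0,0],[-1,-1,0,0,0],[-1,-1,0,0,0],[-1,-1,0,0,0],[-1,-1,0,0,0],[-1,-1,0,0,0],[-1,-1,0,0,0]]' >/dev/null
python3 -m pendant '[[-1,-1,0,0,0],[-1,-1,0,0,0],[-1,-1,0,0,0],[-1,-1,0,0,0],[-1,-1,0,0,0],[-1,-1,0,0,0],[-1,-1,0,0,0],[-1,-1,0,0,0],[-1,-0.7,0,0,0],[-1,-0.2,0,0,0]]'
python3 look.py 4 dropper squat
```

```text
t: 23.9
tcp_pos: [0.4715, 0.1433, 0.0796]
eef_rot: [0.707, 0.707, 0.0, 0.0]
contact_force: [-1.4, -0.7, 3.3]
width: 0.0445
grip_force: 31.1
t: 25.15
tcp_pos: [0.4713, 0.1431, 0.1909]
eef_rot: [0.707, 0.707, 0.0, 0.0]
contact_force: [1.1, -0.8, -1.3]
width: 0.0852
grip_force: 0.0
t: 27.65
tcp_pos: [0.4709, -0.2259, 0.1892]
eef_rot: [0.708, 0.706, 0.0, -0.0]
contact_force: [0.3, 0.2, -0.4]
width: 0.0851
grip_force: 0.0
27.65 [ 0.4709 -0.2259  0.1892]
dropper 0.81 [244, 185, 278, 250] [ 0.4739 -0.2614  0.1087] [ 0.474  -0.2626  0.1084] [0.013 0.012 0.009]
squat 0.9 [248, 240, 295, 315] [ 0.4826 -0.3252  0.0814] [ 0.4835 -0.3073  0.0944] [0.045 0.092 0.037]
```

View pics/m4.png

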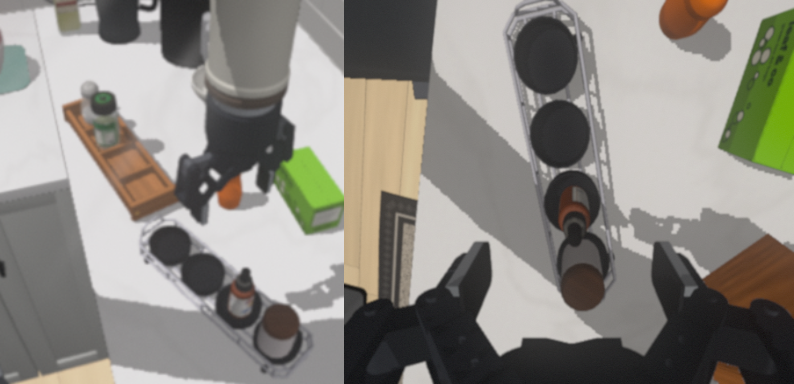

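The jar stands upright in the second compartment at (105,115). The dropper bulb is at (575,230) in the wrist half. Something wooden shows at (770,290), so I'll check its height before lowering.

```bash

python3 -m pendant '[[-1,-1,0.1,0,0],[-1,-0.9,0,0,0],[-1,0,0,0,0]]'
python3 - <<'E'
from h import *
c=ctrl.get_image("wrist");X=cloud(c)
m=(X[...,0]>.505)&(X[...,0]<.75)&(X[...,1]<-.2)&(X[...,1]>-.45)&(X[...,2]>.015)&(X[...,2]<.17)
P=X[m];print(len(P))
if len(P):print(np.percentile(P,[1,50,99],0).round(3))
E
```

```text
t: 28.22
tcp_pos: [0.4726, -0.2655, 0.1891]
eef_rot: [0.709, 0.705, -0.0, 0.0]
contact_force: [-0.6, 0.3, 0.1]
width: 0.0854
grip_force: 0.0
9944
[[ 0.508 -0.447  0.016]
 [ 0.67  -0.348  0.061]
 [ 0.727 -0.201  0.121]]
```

```bash

python3 - <<'E'
from h import *
c=ctrl.get_image("wrist");X=cloud(c).reshape(-1,3)
for x in np.arange(.5,.7,.02):
    m=(X[:,0]>x)&(X[:,0]<x+.02)&(X[:,1]<-.2)&(X[:,1]>-.45)&(X[:,2]>.015)&(X[:,2]<.17)
    P=X[m]
    if len(P)>5: print(x.round(2),len(P),np.percentile(P[:,1],[2,98]).round(3),np.percentile(P[:,2],[50,99]).round(3))
E
python3 -m pendant '[[-1,0,0,1,0],[-1,0,0,1,0],[-1,0,0,1,0],[-1,0,0,1,0],[-1,0,0,0.9,0],[-1,0,0,0.5,0],[-1,0,0,0,0]]'
```

```text
0.5 1075 [-0.372 -0.219] [0.027 0.081]
0.52 145 [-0.363 -0.316] [0.027 0.028]
0.6 36 [-0.438 -0.432] [0.117 0.119]
0.62 495 [-0.449 -0.378] [0.101 0.117]
0.64 2328 [-0.446 -0.201] [0.062 0.106]
0.66 2794 [-0.363 -0.202] [0.068 0.126]
0.68 2063 [-0.348 -0.208] [0.066 0.11 ]
t: 29.2
tcp_pos: [0.4727, -0.2625, 0.0805]
eef_rot: [0.707, 0.707, -0.0, -0.001]
contact_force: [0.5, -0.4, -0.2]
width: 0.0852
grip_force: 0.0
```

```bash

python3 -m pendant '[[-1,-0.1,0,0.8,0],[-1,0,0,0.5,0],[-1,0,0,0.3,0],[-1,0,0,0.2,0],[-1,0,0,0,0]]'
python3 -m pendant '[[0.3,0,0,0,0],[1,0,0,0,0],[1,0,0,0,0],[1,0,0,0,0],[1,0,0,0,0],[1,0,0,0,0],[1,0,0,0,0],[1,0,0,0,0]]' 25
```

```text
t: 29.82
tcp_pos: [0.473, -0.2647, 0.0451]
eef_rot: [0.707, 0.707, 0.0, -0.0]
contact_force: [-0.0, 0.7, 0.0]
width: 0.0856
grip_force: 0.0
t: 30.82
tcp_pos: [0.4734, -0.265, 0.0456]
eef_rot: [0.707, 0.707, 0.0, 0.0]
contact_force: [0.3, -0.3, 4.9]
width: 0.0315
grip_force: 25.0
```

```bash

python3 -m pendant '[[1,0,0,-0.3,0],[1,0,0,-0.7,0],[1,0,0,-1,0],[1,0,0,-1,0],[1,0,0,-0.7,0],[1,0,0,-0.3,0],[1,0,0,0,0]]'
python3 -m pendant '[[1,0.5,0,0,0],[1,0.9,0,0,0],[1,1,0,0,0],[1,1,0,0,0],[1,1,0,0,0],[1,1,0,0,0],[1,1,0,0,0],[1,1,0,0,0],[1,1,0,0,0],[1,1,0,0,0]]' >/dev/null
python3 -m pendant '[[1,1,0,0,0],[1,1,0,0,0],[1,1,0,0,0],[1,1,0,0,0],[1,1,0,0,0],[1,1,0,0,0],[1,0.8,0,0,0],[1,0.5,0,0,0],[1,0.1,0,0,0],[1,0,0,0,0]]'
python3 look.py 5 new_rack
```

```text
t: 31.7
tcp_pos: [0.4731, -0.265, 0.1257]
eef_rot: [0.707, 0.707, -0.0, 0.0]
contact_force: [0.4, -0.2, -1.6]
width: 0.0315
grip_force: 24.9
t: 34.2
tcp_pos: [0.4732, 0.0707, 0.1252]
eef_rot: [0.707, 0.707, -0.0, 0.0]
contact_force: [-0.3, -0.2, 0.3]
width: 0.0313
grip_force: 24.9
34.2 [0.4732 0.0707 0.1252]
new_rack 0.67 [197, 0, 324, 314] [0.471  0.1408 0.1198] [0.4708 0.1206 0.1199] [0.044 0.089 0.01 ]
```

View pics/m5.png

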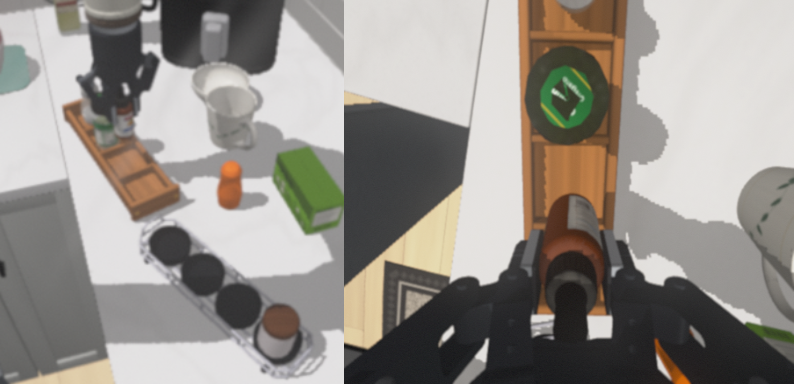

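The dropper hangs upright in the grip, and the jar sits centred in compartment 2 at (565,95) in the wrist half. Compartment 3 lies below the tool. Lowering it slightly towards the right, away from the jar.

```bash

python3 -m pendant '[[1,-0.1,-0.1,1,0],[1,0,0,1,0],[1,0,0,0.8,0],[1,0,0,0.45,0],[1,0,0,0.25,0],[1,0,0,0.1,0],[1,0,0,0,0]]'
```

```text
t: 35.22
tcp_pos: [0.4715, 0.0693, 0.0536]
eef_rot: [0.707, 0.707, 0.0, 0.0]
contact_force: [-0.2, -0.2, -0.9]
width: 0.0317
grip_force: 24.9
```

```bash

python3 -m pendant '[[1,0,0,0.12,0],[1,0,0,0.08,0],[1,0,0,0,0]]'
python3 -m pendant '[[0.15,0,0,0,0],[0.05,0,0,0,0],[-0.3,0,0,0,0],[-0.7,0,0,0,0],[-0.7,0,0,-0.4,0],[-0.7,0,0,-1,0],[-0.8,0,0,-1,0],[-1,0,0,-1,0],[-1,0,0,-1,0],[-1,0,0,-1,0]]'
python3 -m pendant '[[-1,-0.5,0,-1,0],[-1,-1,0.05,0,0],[-1,-1,0.05,0,0],[-1,-1,0.05,0,0],[-1,-1,0.05,0,0],[-1,-1,0.05,0,0],[-1,-1,0.05,0,0],[-1,-1,0.05,0,0],[-1,-1,0.05,0,0],[-1,-1,0.05,0,0]]' >/dev/null
python3 -m pendant '[[-1,-1,0,0,0],[-1,-1,0,0,0],[-1,-1,0,0,0],[-1,-1,0,0,0],[-1,-1,0,0,0],[-1,-1,0,0,0],[-1,-1,0,0,0],[-1,-1,0,0,0],[-1,-0.7,0,0,0],[-1,-0.2,0,0,0]]'
python3 look.py 6 squat
```

```text
t: 35.6
tcp_pos: [0.4715, 0.0692, 0.0496]
eef_rot: [0.707, 0.707, 0.0, 0.0]
contact_force: [-0.7, -0.0, 2.4]
width: 0.0314
grip_force: 25.2
t: 36.85
tcp_pos: [0.4712, 0.0692, 0.1585]
eef_rot: [0.707, 0.707, 0.0, 0.0]
contact_force: [-0.6, 0.4, -0.1]
width: 0.085
grip_force: 0.0
t: 39.35
tcp_pos: [0.4798, -0.2999, 0.1772]
eef_rot: [0.708, 0.706, 0.0, -0.0]
contact_force: [-0.8, 0.1, -0.4]
width: 0.0855
grip_force: 0.0
39.35 [ 0.4798 -0.2999  0.1772]
squat 0.82 [234, 177, 288, 250] [ 0.4827 -0.3296  0.0798] [ 0.4822 -0.3315  0.0789] [0.046 0.048 0.007]
```

View pics/m6.png

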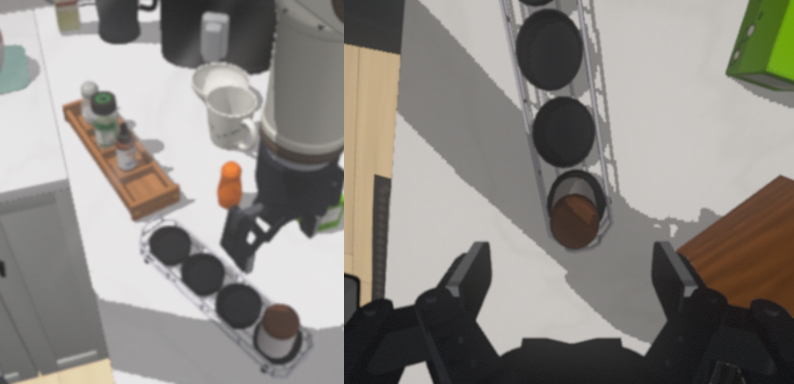

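The dropper stands upright in compartment 3 at (125,150). The squat pot's lid is at (575,220) in the wrist half and is the last to move.

```bash

python3 -m pendant '[[-1,-1,0.1,0,0],[-1,-0.65,0,0,0],[-1,0,0,0.9,0],[-1,0,0,1,0],[-1,0,0,1,0],[-1,0,0,1,0],[-1,0,0,1,0],[-1,0,0,1,0],[-1,0,0,0.7,0],[-1,0,0,0,0]]'
python3 -m pendant '[[-1,0,0,0.2,0],[-1,0,0,0.2,0],[-1,0,0,0,0]]'
```

```text
t: 40.75
tcp_pos: [0.4812, -0.3313, 0.044]
eef_rot: [0.707, 0.707, -0.0, -0.001]
contact_force: [0.6, -0.6, 0.6]
width: 0.0856
grip_force: 0.0
t: 41.12
tcp_pos: [0.482, -0.3319, 0.0374]
eef_rot: [0.707, 0.707, -0.0, 0.0]
contact_force: [0.0, 0.4, -0.7]
width: 0.0857
grip_force: 0.0
```

```bash

python3 -m pendant '[[0.1,0,0,0,0],[1,0,0,0,0],[1,0,0,0,0],[1,0,0,0,0],[1,0,0,0,0],[1,0,0,0,0],[1,0,0,0,0]]' 40
python3 -m pendant '[[1,0,0,-0.3,0],[1,0,0,-0.7,0],[1,0,0,-1,0],[1,0,0,-1,0],[1,0,0,-0.7,0],[1,0,0,-0.3,0],[1,0,0,0,0]]'
python3 -m pendant '[[1,0.5,0,0,0],[1,0.9,-0.1,0,0],[1,1,-0.1,0,0],[1,1,-0.1,0,0],[1,1,-0.1,0,0],[1,1,-0.1,0,0],[1,1,-0.1,0,0],[1,1,-0.1,0,0],[1,1,0,0,0],[1,1,0,0,0]]' >/dev/null
python3 -m pendant '[[1,1,0,0,0],[1,1,0,0,0],[1,1,0,0,0],[1,1,0,0,0],[1,1,0,0,0],[1,1,0,0,0],[1,0.7,0,0,0],[1,0.4,0,0,0],[1,0.05,0,0,0],[1,0,0,0,0]]'
```

```text
t: 42.0
tcp_pos: [0.4823, -0.3319, 0.0377]
eef_rot: [0.707, 0.707, 0.0, 0.0]
contact_force: [-0.1, 0.5, 4.7]
width: 0.047
grip_force: 41.6
t: 42.88
tcp_pos: [0.482, -0.3321, 0.1178]
eef_rot: [0.707, 0.707, -0.0, 0.0]
contact_force: [0.6, 0.5, -1.4]
width: 0.0468
grip_force: 41.4
t: 45.38
tcp_pos: [0.4682, -0.0014, 0.1172]
eef_rot: [0.708, 0.707, -0.0, 0.0]
contact_force: [-0.3, 0.3, -1.4]
width: 0.047
grip_force: 41.4
```

```bash

python3 -m pendant '[[1,0,0,0.9,0],[1,0,0,1,0],[1,0,0,0.8,0],[1,0,0,0.45,0],[1,0,0,0.25,0],[1,0,0,0.1,0],[1,0,0,0,0]]'
```

```text
t: 46.25
tcp_pos: [0.4685, -0.0007, 0.0476]
eef_rot: [0.707, 0.707, 0.0, 0.0]
contact_force: [0.4, 0.9, -1.3]
width: 0.0468
grip_force: 41.4
```

```bash

python3 -m pendant '[[1,0,0,0.18,0],[1,0,0,0.1,0],[1,0,0,0,0]]'
python3 -m pendant '[[-0.2,0,0,0,0],[-0.3,0,0,0,0],[-0.6,0,0,0,0],[-0.9,0,0,0,0],[-1,0,0,-0.4,0],[-1,0,0,-1,0],[-1,0,0,-1,0],[-1,0,0,-1,0],[-1,0,0,-1,0],[-1,0,0,-1,0]]'
python3 -m pendant '[[-1,0,0,-1,0],[-1,-1,0,0,0],[-1,-1,0,0,0],[-1,-1,0,0,0],[-1,-1,0,0,0],[-1,-1,0,0,0],[-1,-1,0,0,0],[-1,0,0,0,0]]'
python3 look.py 7 salt jar dropper squat
python3 -c "
from h import *
for n in('scene','side'):
  X=cloud(ctrl.get_image(n)).reshape(-1,3)
  for nm,x,y in(('salt',.474,.214),('jar',.472,.143),('dropper',.471,.069),('squat',.468,-.001)):
    P=X[(abs(X[:,0]-x)<.033)&(abs(X[:,1]-y)<.033)&(X[:,2]>.05)&(X[:,2]<.14)];print(n,nm,P.mean(0).round(3),P[:,2].max().round(3))
"
```

```text
t: 46.62
tcp_pos: [0.4682, -0.0008, 0.0417]
eef_rot: [0.707, 0.707, 0.0, 0.0]
contact_force: [0.6, 1.1, -1.5]
width: 0.0473
grip_force: 41.4
t: 47.88
tcp_pos: [0.4681, -0.0007, 0.1509]
eef_rot: [0.707, 0.707, 0.0, 0.0]
contact_force: [0.8, 0.3, 0.8]
width: 0.0853
grip_force: 0.0
t: 48.88
tcp_pos: [0.468, -0.1222, 0.17]
eef_rot: [0.708, 0.706, -0.0, 0.0]
contact_force: [0.0, -0.2, -0.5]
width: 0.0854
grip_force: 0.0
48.875 [ 0.468  -0.1222  0.17  ]
salt 0.58 [357, 104, 438, 160] [ 0.583  -0.0805  0.0859] [ 0.5846 -0.081   0.086 ] [0.029 0.029 0.008]
salt 0.53 [204, 0, 318, 83] [ 0.4684 -0.0054  0.0838] [ 0.4685 -0.0069  0.0834] [0.048 0.035 0.008]
squat 0.78 [221, 0, 294, 64] [ 0.4684 -0.0054  0.0838] [ 0.4685 -0.0069  0.0836] [0.048 0.035 0.008]
scene salt [0.467 0.209 0.085] 0.105
scene jar [0.466 0.132 0.097] 0.125
scene dropper [0.463 0.066 0.082] 0.118
scene squat [ 0.453 -0.011  0.072] 0.088<string>:6: RuntimeWarning: Mean of empty slice.
  ret = um.true_divide(
Traceback (most recent call last):
ValueError: zero-size array to reduction operation maximum which has no identity
```

View pics/m7.png

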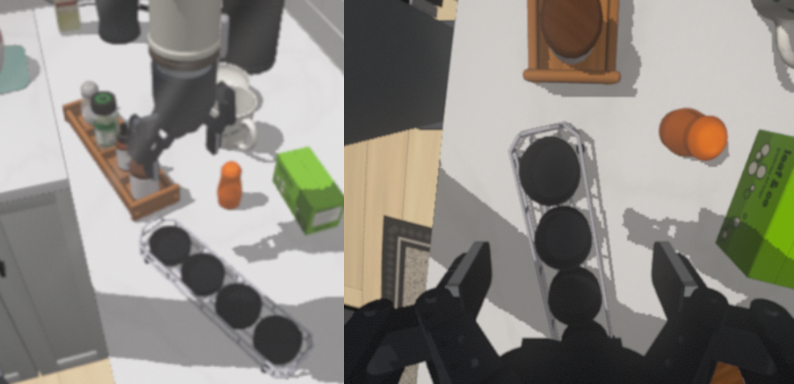

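All four stand upright in the new rack at the expected heights (tops at 105, 121–125, 118 and 86 mm). The order is salt, jar, dropper, squat, left to right. The gripper is clear of everything, so I'm handing in.

```bash
python3 -c "
from bench import ctrl
print(ctrl.finish_job())"
```

```text
the job is handed in; nothing more can be done
None
```

The job is handed in: salt, jar, dropper and squat pot stand upright in the new rack, in that left-to-right order as in the old one, after about 49 s of the allowed 104 s.

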